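Screw the hose barb into the refill pump: seal tight plus a quarter turn

TASK

Fit the brass hose barb to the refill pump: pick it up off the mat, start its thread in the white port, screw it clockwise until you feel the seal begin to tighten, then give it one quarter turn more and let go. That last quarter turn counts from where the resistance rises, which differs from seal to seal; much less leaks and much more crushes the seal. The threads are plastic, so do not force or lean on them, and leave everything else on the counter where it is.

Things in the scene. Friction and masses are not known exactly. Their poses are not given: they have to be found in the camera images.
- pump: Refill pump, fixed: dark base plate, upright steel column 72 mm across, blue motor behind it, dark clamp ring 84 mm across at the top holding a white plastic female fitting with a red seal ring on it. Origin on the column's axis at counter height, z up; the steel drip tray (18 mm high, 63 to 173 mm from the axis) is at its front, -x. It stands turned by up to half a radian.
- port (a point): Centre of the port's mouth, on the column's axis, 125 mm above the counter, where the top of an average seal is; axes as the pump's. Bore 49 mm wide at the mouth, 40 mm inside the thread ridges, 25 mm deep. Clockwise from above goes down 12 mm a turn, with 0.8 mm of up-and-down slack; two thread starts, half a turn apart.
- thread (a point): Where the barb's foot comes to rest when it is lowered with its white mark facing the pump's front or back (within 20 degrees): in the port, on the axis, 12.6 mm below the mouth, just before the thread catches; axes as the pump's. If the foot rests only about 7 mm down, turn on until it sinks. Left alone, the thread stays where it is.
- port_front (a point): Point on the front of the port at the mouth's height, 28 mm from the axis; not on the seal, which stands up to 2.5 mm higher or lower (not measured). The barb turns almost freely for 60 to 215 degrees from its rest; then the thread pulls its flange onto the seal: torque steps up to about 0.1 N m and climbs to 0.15 to 0.3 N m a quarter turn on. The seal gives 9 N plus 4 N per mm.
- barb_head (a point): Centre of the barb's square brass wrench head: 30 x 30 mm across flats, 32 mm high, centre 40 mm above the foot; either pair of flats can be gripped from above. Axes as the barb's: z up, flats square to x and y, a white paint mark on the +x flat. On top stands the hose stem, 16 mm thick, to 92 mm above the foot. Weight about 0.22 kg.
- barb_foot (a point): Centre of the flat underside of the barb's black threaded end, on its axis; axes as the barb's. It stands upright on a 4 mm rubber mat. Threaded end 38 mm thick (bevelled to 34 at the foot), 45 mm over the thread, 16.4 mm long up to a black flange 62 mm across and 4 mm thick that closes on the seal.
- spare_seal: Spare red seal ring, 62 mm across, 4 mm thick, lying on the mat; origin at its underside. Not needed: leave it alone.
- tin: Copper candle tin, 55 mm across, 24 mm high, on the mat; origin at its underside. Not needed: leave it alone.
- amber_bottle: Amber bottle, 60 mm across, 130 mm high; origin at its underside. Not needed: leave it alone.
- cork_jar: Mint-green candle jar with cork lid, 76 mm across, 106 mm high; origin at its underside. Not needed: leave it alone.
- black_tumbler: Black candle tumbler, 76 mm across, 95 mm high; origin at its underside. Not needed: leave it alone.
- gift_box: White gift box, 75 x 75 x 85 mm; origin at its underside. Not needed: leave it alone.
- spanner: Open spanner, 150 mm long, lying flat; origin at its underside. Not needed: leave it alone.
- crayon: Pink wax stick, 16 mm thick, 106 mm long, lying; origin at its underside. Not needed: leave it alone.
Mind the look-alikes: they are no part of the job. What is shaped like the part that bears barb_head but purple, red or turquoise is not meant.

How it is judged:
By the outcome, as a careful person would: the job done as asked, in the order asked, and still so for the second after the job is handed in, with the robot touching nothing.
It also fails if it takes over 72 s, if anything falls off the work surface, if the arm or the gripper's body presses on something with over 40 N, if the wrist force passes 120 N, or if a joint passes its speed limit or range.

ROBOT

A 7-joint arm with a two-finger parallel gripper is mounted at the origin on the work surface. World frame = base frame: x ahead of the robot, y to its left, z up, the work surface at z = 0. Lengths are in mm, angles in rad, forces in N, time in s.
With the tool pointing down it reaches from about 425 to 950 mm from the base axis. Payload 16.7 kg.
Tool frame: the origin (TCP) lies on the mounting face of the last link; the fingertips stand 199 mm ahead of it and the grasp point (between the pads) lies 180 mm ahead of it; z points along the fingers, y is the line along which they close (so a half turn about z gives the same grasp; the last joint's range is limited). The gripper opens to 94 mm and grips with 3 to 60 N. Pads are 16 mm wide; open, the fingers measure 119 mm over their backs; the gripper's body (75 mm by 177 mm) begins 78 mm behind the grasp point.
Start: joints at [-1.262, 0.426, 0.074, 1.606, -0.034, 1.111, -0.067], TCP at [298.946, 605.16, 404.667] pointing down, gripper open.
Joint ranges: [-2.85, 2.85], [-0.5, 2.14], [-1.23, 1.37], [0.21, 2.46], [-1.02, 4.16], [0.16, 2.05], [-2.73, 2.73]. Speed limits (rad/s): [1.89, 1.89, 2.39, 2.39, 3.01, 3.01, 3.01].

INTERFACE

Orientations are given as [roll, pitch, yaw] about the fixed x, y, z axes, in that order (R = Rz(yaw) Ry(pitch) Rx(roll)).
In Python, from rig import ctrl gives the robot as it stands. The module is installed in compiled form; this text tells all that it offers.
- The arm moves only by the tool move_arm, never from a script. Its argument "rows" is a list of rows, each an object of numbers: "tx", "ty", "tz": the shift along the tool's x, y, z in m; "rx", "ry", "rz": the turn, a rotation vector about the tool's x, y, z in rad; "jaw": the closure, from -1 (fully open) to 1 (shut). A call has 1 to 20 rows; each row is the pose to reach, as a shift and turn from the pose commanded when the call began, along the tool's axes at that moment; what a row does not reach only later rows make up. A row lasts 1/8 s, in which the tool goes at most 62.5 mm and 10.7 degrees, less where a joint would pass 70% of its speed; a pose out of reach is approached as far as the arm can. A call with a gripper value outside its range is refused whole. The fingers move at their own pace and stop on an object; "force" is the grip in N (left out, the last holds). Time passes only in rows, so rows that repeat a pose let the fingers close. It gives the time, the measured TCP pose, the force, the opening and the grip force at its end, in the units of the state.
- ctrl.get_state(): the state, without advancing time (a new reading comes with each control period).
- ctrl.get_image(name): name is "side" or "top" or "wrist"; returns (picture, depth): 400x640x3 uint8, red, green, blue; 400x640 float32, mm along the optical axis (not along the pixel's ray), 0 where there is no reading.
- ctrl.camera_params(name): a dict with "fovy" (degrees; the focal length in pixels is half the picture's height over the tangent of half this angle, whatever the lens; pixels are square), "cx", "cy" (the principal point, pixels), "extrinsics" (4x4, takes a point from world to camera coordinates); the wrist camera has in their place "mount" (4x4, takes a point from camera to tool coordinates, whose origin is the TCP and whose axes are the flange's). Camera axes: x right, y down, z forward; pixel columns grow to the right and rows downward; lengths in mm; the calibration is good to about 2 mm. The wrist camera is an equidistant fisheye: a pixel r from the principal point sees the ray r / f radians off the axis. A picture is of the moment at which its call begins: read the wrist's pose just before it. camera_params takes no time and is no camera call.
- ctrl.job_done(): hands the job in; it is judged then, once.
The state is a dict: "t": time; "joint_pos": joint angles; "dq": joint speeds; "tau": joint torques, N m; "ee_pos": TCP position; "tool_rot": TCP orientation; "ft_force": force on the tool from outside, world axes, zero at the start; "torque": the same for the moment, N m; "finger_gap": finger opening in mm; "gripper_force": force on a finger pad.
Only numpy, scipy, OpenCV 4.12 (cv2) and the standard library are available. Lean on these libraries where they do the work, as an engineer would, in place of code of your own. Each camera call takes 0.05 s, during which the arm holds its last target. There are 200 camera calls.

## Working session

There is one attempt and no reset: what is moved stays moved. The work goes in short steps, Python scripts to look and compute and a tool call to move; the robot and the scene stay as the last step left them, time stands still between calls to the robot, and variables do not carry over. Pictures are saved under pics/ and viewed, at most 10 in all, crops included, and the job is handed in when it is done.

Besides the shell and the picture viewer there is one more tool, called after "Request:" by a JSON object that holds its "op" and its "data". move_arm: Moves the arm, as the interface text tells. Its arguments: {"type":"object","properties":{"rows":{"type":"array"},"force":{"type":"number"}},"required":["rows"]}

```bash
mkdir -p pics
cat > h.py <<'E'
import numpy as np, cv2
from rig import ctrl
from scipy.spatial.transform import Rotation as R
def grab(n,fn=None):
    s=ctrl.get_state(); im,d=ctrl.get_image(n); 
    if fn: cv2.imwrite('pics/'+fn,im[:,:,::-1])
    return s,im,d,ctrl.camera_params(n)
def pts(uv,depth,p,s=None):
    # uv Nx2, depth N mm along axis -> world
    uv=np.atleast_2d(uv).astype(float); f=200/np.tan(np.radians(p['fovy'])/2)
    x=(uv-[p['cx'],p['cy']])
    if 'mount' in p:
        r=np.linalg.norm(x,axis=1); th=r/f; k=np.tan(th)/np.maximum(r,1e-9)
        c=np.c_[x*k[:,None],np.ones(len(x))]
        M=np.asarray(p['mount']); T=np.eye(4); T[:3,:3]=R.from_euler('xyz',s['tool_rot']).as_matrix(); T[:3,3]=s['ee_pos']; M=T@M
    else:
        c=np.c_[x/f,np.ones(len(x))]; M=np.linalg.inv(np.asarray(p['extrinsics']))
    if depth is None: return M[:3,3], c@M[:3,:3].T
    return (c*np.atleast_1d(depth)[:,None])@M[:3,:3].T+M[:3,3]
def onz(uv,z,p,s=None):
    o,d=pts(uv,None,p,s); return o+d*((z-o[2])/d[:,2])[:,None]
E
python3 - <<'E'
from h import *
s=ctrl.get_state(); print({k:np.round(v,3).tolist() for k,v in s.items()})
ims=[]
for n in('top','side','wrist'):
    s,im,d,p=grab(n,n+'0.png'); print(n,{k:np.round(v,2).tolist() if not isinstance(v,str) else v for k,v in p.items()})
    np.savez(n+'0.npz',im=im,d=d)
E
```

```text
{'t': 0.0, 'joint_pos': [-1.261, 0.427, 0.074, 1.607, -0.034, 1.111, -0.067], 'dq': [0.002, -0.0, -0.0, -0.0, 0.0, -0.0, 0.001], 'tau': [-0.001, -93.581, 3.666, -45.421, -0.049, 0.02, 0.0], 'ee_pos': [298.883, 605.021, 403.965], 'tool_rot': [-3.14, 0.0, 2.683], 'ft_force': [-0.411, -0.268, 0.128], 'torque': [-0.034, -0.007, 0.05], 'gripper_force': 0.0, 'finger_gap': 94.036}
top {'fovy': 50.85, 'cx': 322.33, 'cy': 204.17, 'extrinsics': [[0.02, -1.0, 0.0, -22.88], [-0.98, -0.02, -0.19, 577.32], [0.19, -0.0, -0.98, 1100.99], [0.0, 0.0, 0.0, 1.0]]}
side {'fovy': 48.93, 'cx': 312.02, 'cy': 199.87, 'extrinsics': [[0.88, -0.48, -0.02, -500.05], [-0.39, -0.68, -0.63, 287.25], [0.29, 0.56, -0.78, 955.08], [0.0, 0.0, 0.0, 1.0]]}
wrist {'fovy': 65.71, 'cx': 317.84, 'cy': 203.65, 'mount': [[0.0, -0.97, -0.26, 74.78], [1.0, 0.0, -0.0, -0.51], [0.0, -0.26, 0.97, 19.57], [0.0, 0.0, 0.0, 1.0]]}
```

View pics/top0.png

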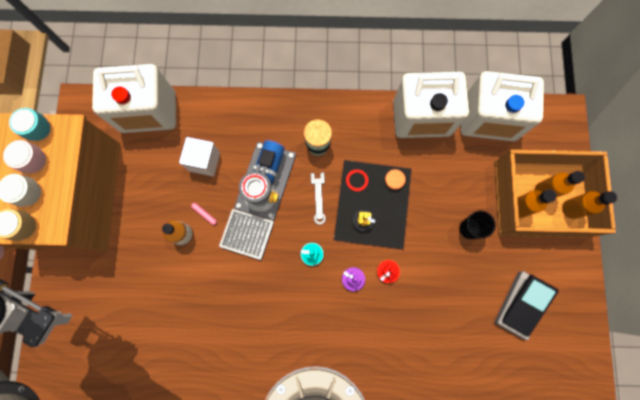

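View pics/side0.png

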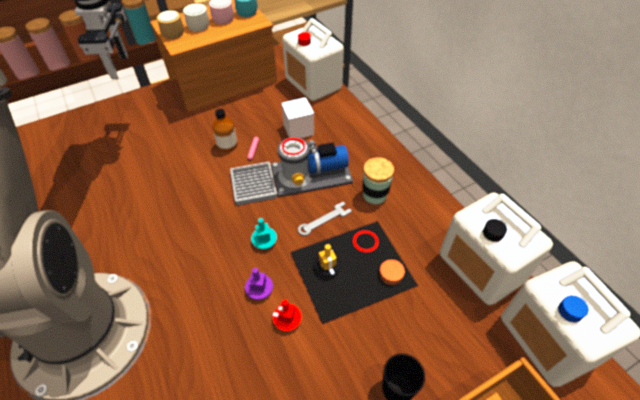

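The top view shows the brass barb on the black mat at (365,218), with its port ring at (256,187). Look-alikes are turquoise (312,253), purple (353,279) and red (388,271). I choose the brass one on the mat.

Run:
```python
from h import *
top=np.load('top0.npz'); side=np.load('side0.npz'); pt=ctrl.camera_params('top'); ps=ctrl.camera_params('side')
def comp(im,lo,hi,box):
    h=cv2.cvtColor(im,cv2.COLOR_RGB2HSV); m=cv2.inRange(h,lo,hi); k=np.zeros_like(m); x0,y0,x1,y1=box; k[y0:y1,x0:x1]=m[y0:y1,x0:x1]; return k
for n,D,p,bb,bp in(('top',top,pt,(345,200,385,240),(235,165,280,210)),('side',side,ps,(310,240,345,280),(270,130,315,165))):
    im,d=D['im'],D['d']
    m=comp(im,(18,120,80),(35,255,255),bb); v,u=np.nonzero(m); 
    dd=d[v,u]; P=pts(np.c_[u,v],dd,p); print(n,'barb',len(u),u.mean(),v.mean(),np.median(P,0),'z',np.percentile(P[:,2],[5,50,95]))
    top_=P[(abs(P[:,2]-60)<4)]; print(' headtop',len(top_),top_.mean(0) if len(top_) else '')
    m=comp(im,(0,120,100),(10,255,255),bp)|comp(im,(170,120,100),(180,255,255),bp); v,u=np.nonzero(m)
    e=cv2.fitEllipse(np.c_[u,v].astype(np.float32)); P=pts(np.c_[u,v],d[v,u],p)
    print(' ring',len(u),e,onz(e[0],125,p),'z',np.median(P[:,2]))
# pump yaw from tray
c=cv2.resize(top['im'][150:270,210:420],None,fx=3.8,fy=3.8,interpolation=cv2.INTER_CUBIC); cv2.imwrite('pics/crop1.png',c[:,:,::-1])
```

```text
top barb 166 363.4759036144578 217.98192771084337 [ 540.22264931 -122.28322561   58.05975467] z [22.7938122  58.05975467 95.54971679]
 headtop 75 [ 539.76526491 -123.44239877   59.49048763]
 ring 83 ((257.7028503417969, 203.84286499023438), (36.84840393066406, 62.86186218261719), 157.66175842285156) [[561.48350457 155.94164891 125.        ]] z 119.73824909669747
side barb 268 327.04477611940297 255.53731343283582 [ 540.11799319 -128.12580154   58.05037347] z [ 3.24669723 58.05037347 95.04233959]
 headtop 91 [ 542.0836241  -127.12185214   58.86110206]
 ring 341 ((287.46722412109375, 143.477783203125), (29.500465393066406, 43.0652961730957), 62.705322265625) [[600.91067432 180.6797696  125.        ]] z 2.1293518555842184
```

View pics/crop1.png

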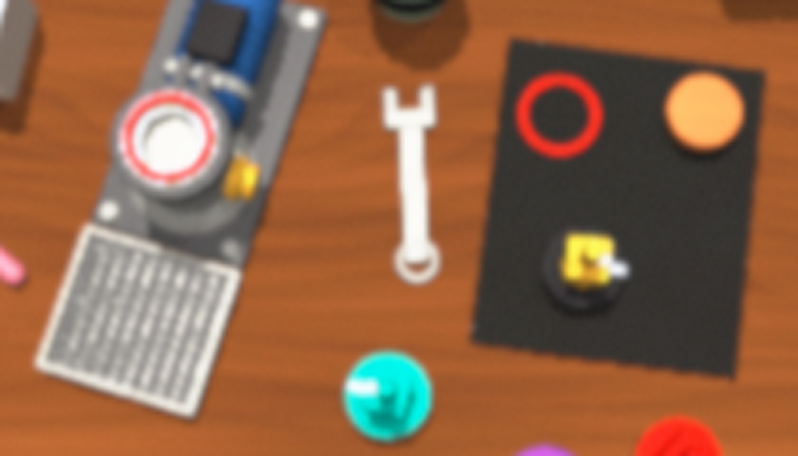

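The crop shows the brass barb at crop (590,258), with its white mark toward -y. The port ring is at crop (170,137), i.e. full (254.7,186). The pump's front points down-left in the picture. The brass barb is the only one on the mat, so the choice is confirmed and I'm moving over it.

Request:
{"op": "move_arm", "data": {"rows": [{"tx": -0.538,"ty": -0.547,"tz": 0.034,"rz": -0.46,"jaw": -1},{"tx": -0.538,"ty": -0.547,"tz": 0.034,"rz": -0.46},{"tx": -0.538,"ty": -0.547,"tz": 0.034,"rz": -0.46},{"tx": -0.538,"ty": -0.547,"tz": 0.034,"rz": -0.46},{"tx": -0.538,"ty": -0.547,"tz": 0.034,"rz": -0.46},{"tx": -0.538,"ty": -0.547,"tz": 0.034,"rz": -0.46},{"tx": -0.538,"ty": -0.547,"tz": 0.034,"rz": -0.46},{"tx": -0.538,"ty": -0.547,"tz": 0.034,"rz": -0.46},{"tx": -0.538,"ty": -0.547,"tz": 0.034,"rz": -0.46},{"tx": -0.538,"ty": -0.547,"tz": 0.034,"rz": -0.46},{"tx": -0.538,"ty": -0.547,"tz": 0.034,"rz": -0.46},{"tx": -0.538,"ty": -0.547,"tz": 0.034,"rz": -0.46},{"tx": -0.538,"ty": -0.547,"tz": 0.034,"rz": -0.46},{"tx": -0.538,"ty": -0.547,"tz": 0.034,"rz": -0.46},{"tx": -0.538,"ty": -0.547,"tz": 0.034,"rz": -0.46},{"tx": -0.538,"ty": -0.547,"tz": 0.034,"rz": -0.46},{"tx": -0.538,"ty": -0.547,"tz": 0.034,"rz": -0.46},{"tx": -0.538,"ty": -0.547,"tz": 0.034,"rz": -0.46}]}}

```text
invalid input at $.rows[0]: expected keys tx, ty, tz, rx, ry, rz, jaw
```

Run:
```python
from h import *
s,im,d,p=grab('wrist','w1.png'); np.savez('w1.npz',im=im,d=d,ee=s['ee_pos'],rot=s['tool_rot'])
print({k:np.round(v,3).tolist() for k,v in s.items() if k in('t','joint_pos','ee_pos','tool_rot','ft_force')})
top=np.load('top0.npz'); pt=ctrl.camera_params('top')
# pump yaw from base-plate edge & ring, full-image px from the crop
f=lambda u,v:[210+u/3.8,150+v/3.8]
a=onz([f(325,15),f(243,265)],10,pt); print('yaw edge',np.arctan2(*(a[0]-a[1])[[1,0]]))
t=onz([f(88,228),f(241,268),f(193,415),f(38,365)],18,pt); c=t.mean(0)
ax=(t[0]+t[1]-t[2]-t[3]); print('tray',c,np.arctan2(ax[1],ax[0]),np.linalg.norm(ax)/2)
P=onz([f(170,137)],127,pt)[0]; print('port',P,np.linalg.norm((P-c)[:2]),np.arctan2(*(P-c)[[1,0]]))
```

```text
{'t': 0.15, 'joint_pos': [-1.261, 0.427, 0.074, 1.606, -0.034, 1.111, -0.067], 'ee_pos': [298.916, 605.048, 404.133], 'tool_rot': [-3.141, 0.0, 2.683], 'ft_force': [-0.099, -0.086, 0.02]}
yaw edge -0.27282428402221365
tray [495.93145497 198.75018158  18.        ] -0.27939860485186263 109.93886642189887
port [607.88501399 165.65796923 127.        ] 116.74199714371022 -0.2874048769983719
```

View pics/w1.png

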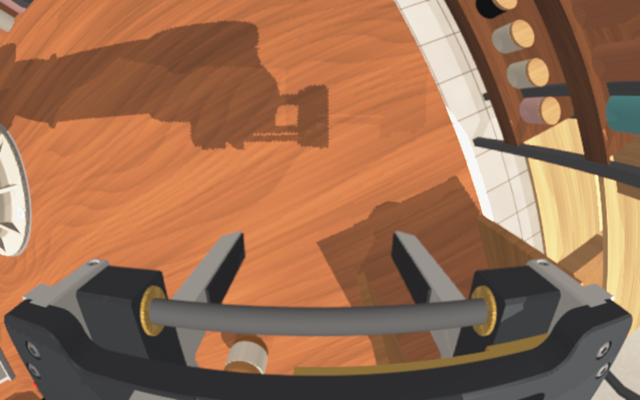

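The arm did not move because every row needs all the keys. The wrist picture shows only the starting spot, with the fingertips at (240,235) and (395,235). Pump yaw is about -0.28 and the port is near (607,166).

Request:
{"op": "move_arm", "data": {"rows": [{"tx": -0.538,"ty": -0.547,"tz": 0.034,"rx": 0,"ry": 0,"rz": -0.46,"jaw": -1},{"tx": -0.538,"ty": -0.547,"tz": 0.034,"rx": 0,"ry": 0,"rz": -0.46,"jaw": -1},{"tx": -0.538,"ty": -0.547,"tz": 0.034,"rx": 0,"ry": 0,"rz": -0.46,"jaw": -1},{"tx": -0.538,"ty": -0.547,"tz": 0.034,"rx": 0,"ry": 0,"rz": -0.46,"jaw": -1},{"tx": -0.538,"ty": -0.547,"tz": 0.034,"rx": 0,"ry": 0,"rz": -0.46,"jaw": -1},{"tx": -0.538,"ty": -0.547,"tz": 0.034,"rx": 0,"ry": 0,"rz": -0.46,"jaw": -1},{"tx": -0.538,"ty": -0.547,"tz": 0.034,"rx": 0,"ry": 0,"rz": -0.46,"jaw": -1},{"tx": -0.538,"ty": -0.547,"tz": 0.034,"rx": 0,"ry": 0,"rz": -0.46,"jaw": -1},{"tx": -0.538,"ty": -0.547,"tz": 0.034,"rx": 0,"ry": 0,"rz": -0.46,"jaw": -1},{"tx": -0.538,"ty": -0.547,"tz": 0.034,"rx": 0,"ry": 0,"rz": -0.46,"jaw": -1},{"tx": -0.538,"ty": -0.547,"tz": 0.034,"rx": 0,"ry": 0,"rz": -0.46,"jaw": -1},{"tx": -0.538,"ty": -0.547,"tz": 0.034,"rx": 0,"ry": 0,"rz": -0.46,"jaw": -1},{"tx": -0.538,"ty": -0.547,"tz": 0.034,"rx": 0,"ry": 0,"rz": -0.46,"jaw": -1},{"tx": -0.538,"ty": -0.547,"tz": 0.034,"rx": 0,"ry": 0,"rz": -0.46,"jaw": -1},{"tx": -0.538,"ty": -0.547,"tz": 0.034,"rx": 0,"ry": 0,"rz": -0.46,"jaw": -1},{"tx": -0.538,"ty": -0.547,"tz": 0.034,"rx": 0,"ry": 0,"rz": -0.46,"jaw": -1}]}}

```text
t: 2.2
ee_pos: [538.9, -122.4, 370.8]
tool_rot: [3.141, 0.0, -3.139]
ft_force: [0.6, 0.5, -0.3]
finger_gap: 93.8
gripper_force: 0.0
```

Run:
```python
from h import *
s,im,d,p=grab('wrist','w2.png'); np.savez('w2.npz',im=im,d=d,ee=s['ee_pos'],rot=s['tool_rot'])
print({k:np.round(v,3).tolist() for k,v in s.items() if k in('t','joint_pos','ee_pos','tool_rot','ft_force')})
```

```text
{'t': 2.2, 'joint_pos': [-0.246, 0.276, 0.422, 1.937, -0.138, 0.956, 1.816], 'ee_pos': [538.933, -122.361, 370.781], 'tool_rot': [3.141, 0.0, -3.139], 'ft_force': [0.607, 0.549, -0.326]}
```

View pics/w2.png

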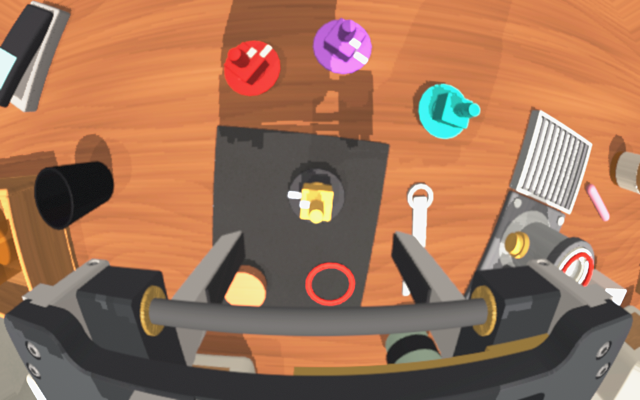

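The wrist view shows the brass barb at (316,203), with its white mark at left (299,198), which is world -y. The spare seal is at (330,284), the tin at (245,287) and the port ring at far right (578,265).

Run:
```python
from h import *
D=np.load('w2.npz'); im,d=D['im'],D['d']; s=dict(ee_pos=D['ee'],tool_rot=D['rot']); p=ctrl.camera_params('wrist')
h=cv2.cvtColor(im,cv2.COLOR_RGB2HSV); m=cv2.inRange(h,(18,100,80),(35,255,255)); m[:,:285]=0;m[:,350:]=0;m[:170]=0;m[235:]=0
v,u=np.nonzero(m); P=pts(np.c_[u,v],d[v,u],p,s); print(len(u),np.percentile(P[:,2],[5,25,50,75,95]))
T=P[abs(P[:,2]-60)<3]; q=T[:,:2]; print(len(q),q.mean(0),q.min(0),q.max(0)); print(cv2.minAreaRect(q.astype(np.float32)))
S=P[P[:,2]>88]; print('stem',len(S),S.mean(0) if len(S) else '')
w=cv2.inRange(h,(0,0,190),(180,60,255)); w[:,:285]=0;w[:,350:]=0;w[:185]=0;w[215:]=0
v,u=np.nonzero(w); W=pts(np.c_[u,v],d[v,u],p,s); print('mark',len(u),W.mean(0),W.min(0),W.max(0))
# port ring from wrist
w=cv2.inRange(h,(0,140,100),(8,255,255))|cv2.inRange(h,(172,140,100),(180,255,255)); w[:,:520]=0; w[:230]=0; w[300:]=0
v,u=np.nonzero(w); W=pts(np.c_[u,v],d[v,u],p,s); W=W[abs(W[:,2]-125)<15]; print('ring',len(W),W.min(0),W.max(0),np.median(W,0))
```

```text
756 [24.6368094  50.03761251 60.02804802 68.09720054 94.15647382]
320 [ 537.088521   -124.74939044] [ 526.40465755 -140.41043194] [ 558.49655665 -109.05423664]
((542.4830322265625, -124.59527587890625), (30.220325469970703, 30.25333023071289), 85.18429565429688)
stem 86 [ 537.93350754 -124.75159863   99.08121   ]
mark 181 [ 541.13231284 -142.65805387   42.47346746] [ 463.89834109 -157.2574651     3.61578377] [ 554.85131199 -123.13529533  351.20728995]
ring 244 [579.71070649 141.4836355  113.44351062] [623.73036499 210.90063669 124.60501028] [594.13511579 184.03522562 122.39302945]
```

Request:
{"op": "move_arm", "data": {"force": 45, "rows": [{"tx": -0.0034,"ty": -0.002,"tz": 0.05,"rx": 0,"ry": 0,"rz": 0.085,"jaw": -1},{"tx": -0.0034,"ty": -0.002,"tz": 0.1,"rx": 0,"ry": 0,"rz": 0.085,"jaw": -1},{"tx": -0.0034,"ty": -0.002,"tz": 0.125,"rx": 0,"ry": 0,"rz": 0.085,"jaw": -1},{"tx": -0.0034,"ty": -0.002,"tz": 0.143,"rx": 0,"ry": 0,"rz": 0.085,"jaw": -1},{"tx": -0.0034,"ty": -0.002,"tz": 0.143,"rx": 0,"ry": 0,"rz": 0.085,"jaw": -1},{"tx": -0.0034,"ty": -0.002,"tz": 0.143,"rx": 0,"ry": 0,"rz": 0.085,"jaw": 0},{"tx": -0.0034,"ty": -0.002,"tz": 0.143,"rx": 0,"ry": 0,"rz": 0.085,"jaw": 1},{"tx": -0.0034,"ty": -0.002,"tz": 0.143,"rx": 0,"ry": 0,"rz": 0.085,"jaw": 1},{"tx": -0.0034,"ty": -0.002,"tz": 0.143,"rx": 0,"ry": 0,"rz": 0.085,"jaw": 1},{"tx": -0.0034,"ty": -0.002,"tz": 0.143,"rx": 0,"ry": 0,"rz": 0.085,"jaw": 1}]}}

```text
t: 3.5
ee_pos: [542.4, -125.6, 227.8]
tool_rot: [-3.142, 0.0, 3.058]
ft_force: [-0.2, 0.4, 0.4]
finger_gap: 47.5
gripper_force: 0.0
```

Request:
{"op": "move_arm", "data": {"force": 45, "rows": [{"tx": 0,"ty": 0,"tz": 0,"rx": 0,"ry": 0,"rz": 0,"jaw": 1},{"tx": 0,"ty": 0,"tz": 0,"rx": 0,"ry": 0,"rz": 0,"jaw": 1},{"tx": 0,"ty": 0,"tz": 0,"rx": 0,"ry": 0,"rz": 0,"jaw": 1},{"tx": 0,"ty": 0,"tz": 0,"rx": 0,"ry": 0,"rz": 0,"jaw": 1},{"tx": 0,"ty": 0,"tz": 0,"rx": 0,"ry": 0,"rz": 0,"jaw": 1},{"tx": 0,"ty": 0,"tz": 0,"rx": 0,"ry": 0,"rz": 0,"jaw": 1},{"tx": 0,"ty": 0,"tz": -0.02,"rx": 0,"ry": 0,"rz": 0,"jaw": 1},{"tx": 0,"ty": 0,"tz": -0.06,"rx": 0,"ry": 0,"rz": 0,"jaw": 1},{"tx": 0,"ty": 0,"tz": -0.11,"rx": 0,"ry": 0,"rz": 0,"jaw": 1},{"tx": 0,"ty": 0,"tz": -0.16,"rx": 0,"ry": 0,"rz": 0,"jaw": 1},{"tx": 0,"ty": 0,"tz": -0.16,"rx": 0,"ry": 0,"rz": 0,"jaw": 1}]}}

```text
t: 4.88
ee_pos: [543.0, -126.1, 390.9]
tool_rot: [3.141, 0.006, 3.057]
ft_force: [0.6, -0.1, -2.3]
finger_gap: 29.8
gripper_force: 46.5
```

Run:
```python
from h import *
s,im,d,p=grab('wrist','w3.png'); np.savez('w3.npz',im=im,d=d,ee=s['ee_pos'],rot=s['tool_rot'])
print({k:np.round(v,3).tolist() for k,v in s.items()})
h=cv2.cvtColor(im,cv2.COLOR_RGB2HSV); m=cv2.inRange(h,(18,100,80),(35,255,255)); m[:,:270]=0;m[:,370:]=0
v,u=np.nonzero(m); P=pts(np.c_[u,v],d[v,u],p,s); Q=R.from_euler('xyz',s['tool_rot']).inv().apply(P-s['ee_pos'])
ok=(Q[:,2]>100)&(Q[:,2]<220); Q=Q[ok]; print(len(Q),np.percentile(Q[:,2],[1,10,30,50,70,90,99]),u[ok].mean(),v[ok].mean())
for a in(122,132,142,152,162,172,182,192): 
    T=Q[abs(Q[:,2]-a)<5]; print(a,len(T), (T.min(0)[:2],T.max(0)[:2]) if len(T) else '')
```

```text
{'t': 4.875, 'joint_pos': [-0.271, 0.262, 0.458, 1.91, -0.138, 0.995, 1.736], 'dq': [0.01, 0.055, -0.023, 0.061, -0.021, -0.051, 0.016], 'tau': [-0.208, -70.83, 7.699, -45.998, 0.583, 1.565, -0.484], 'ee_pos': [543.006, -126.085, 390.938], 'tool_rot': [3.141, 0.006, 3.057], 'ft_force': [0.63, -0.15, -2.276], 'torque': [0.068, 0.006, 0.015], 'gripper_force': 46.491, 'finger_gap': 29.761}
3995 [130.87813511 135.95345415 159.23735964 167.30547758 168.21840416
 186.58180346 200.71041922] 318.6270337922403 261.4490613266583
122 0 
132 451 (array([-1.0923683 , -6.69988373]), array([6.16357759, 5.69056714]))
142 376 (array([-0.78193677, -7.86540632]), array([7.25070226, 6.86546289]))
152 282 (array([-0.37166701, -7.81405196]), array([7.79842259, 6.76264881]))
162 583 (array([-14.00917357, -15.34155725]), array([14.35869653, 14.32935747]))
172 1596 (array([-15.80581677, -15.57778192]), array([15.28493072, 14.38260736]))
182 314 (array([ 13.56433455, -15.05624552]), array([15.20699003, 13.8237114 ]))
192 281 (array([ 12.9526454 , -15.40902928]), array([15.09610032, 14.08723468]))
```

View pics/w3.png

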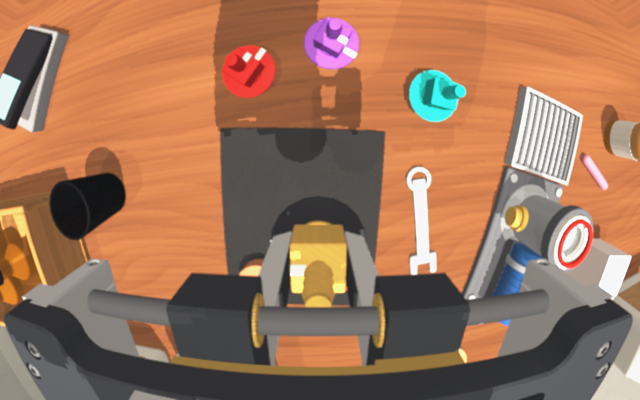

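The picture shows the barb held square in the jaws at (318,262), with its axis within 0.5 mm of the tool axis and the mark at tool -y. The port ring is at (572,243). I'm going beside the port to look at it from above.

Request:
{"op": "move_arm", "data": {"force": 45, "rows": [{"tx": -0.01,"ty": 0.045,"tz": 0,"rx": 0,"ry": 0,"rz": -0.15,"jaw": 1},{"tx": -0.02,"ty": 0.095,"tz": 0,"rx": 0,"ry": 0,"rz": -0.3,"jaw": 1},{"tx": -0.03,"ty": 0.145,"tz": 0,"rx": 0,"ry": 0,"rz": -0.46,"jaw": 1},{"tx": -0.04,"ty": 0.195,"tz": 0,"rx": 0,"ry": 0,"rz": -0.62,"jaw": 1},{"tx": -0.05,"ty": 0.245,"tz": 0,"rx": 0,"ry": 0,"rz": -0.78,"jaw": 1},{"tx": -0.06,"ty": 0.295,"tz": 0,"rx": 0,"ry": 0,"rz": -0.94,"jaw": 1},{"tx": -0.065,"ty": 0.335,"tz": 0,"rx": 0,"ry": 0,"rz": -1.1,"jaw": 1},{"tx": -0.068,"ty": 0.36,"tz": 0,"rx": 0,"ry": 0,"rz": -1.222,"jaw": 1},{"tx": -0.068,"ty": 0.372,"tz": 0,"rx": 0,"ry": 0,"rz": -1.222,"jaw": 1},{"tx": -0.068,"ty": 0.372,"tz": 0,"rx": 0,"ry": 0,"rz": -1.222,"jaw": 1},{"tx": -0.068,"ty": 0.372,"tz": 0,"rx": 0,"ry": 0,"rz": -1.222,"jaw": 1},{"tx": -0.068,"ty": 0.372,"tz": 0,"rx": 0,"ry": 0,"rz": -1.222,"jaw": 1}]}}

```text
t: 6.42
ee_pos: [641.4, 238.3, 387.8]
tool_rot: [-3.141, -0.0, -2.006]
ft_force: [-0.0, -0.2, -2.4]
finger_gap: 29.9
gripper_force: 46.5
```

Run:
```python
from h import *
s,im,d,p=grab('wrist','w4.png'); np.savez('w4.npz',im=im,d=d,ee=s['ee_pos'],rot=s['tool_rot'])
print({k:np.round(v,3).tolist() for k,v in s.items()})
h=cv2.cvtColor(im,cv2.COLOR_RGB2HSV); w=cv2.inRange(h,(0,140,100),(8,255,255))|cv2.inRange(h,(172,140,100),(180,255,255))
n,l,st,c=cv2.connectedComponentsWithStats(w)
for i in range(1,n):
    if st[i,4]>150:
        v,u=np.nonzero(l==i); P=pts(np.c_[u,v],d[v,u],p,s); z=np.median(P[:,2])
        cn=max(cv2.findContours((l==i).astype(np.uint8),0,1)[0],key=len)[:,0]
        X=onz(cn,z,p,s)[:,:2].astype(np.float32); cc,r=cv2.minEnclosingCircle(X)
        print(st[i],c[i],'z',z,'circ',cc,r,'ell',cv2.fitEllipse(X)if len(X)>5 else'')
```

```text
{'t': 6.425, 'joint_pos': [-0.52, 0.455, 0.097, 1.601, -0.048, 1.087, 2.296], 'dq': [0.0, 0.0, -0.006, -0.004, 0.0, 0.001, 0.004], 'tau': [-0.195, -97.05, 4.512, -45.777, 0.069, 0.04, -0.03], 'ee_pos': [641.407, 238.3, 387.807], 'tool_rot': [-3.141, -0.0, -2.006], 'ft_force': [-0.013, -0.234, -2.355], 'torque': [0.098, 0.132, -0.016], 'gripper_force': 46.491, 'finger_gap': 29.892}
[ 280   88   75   74 1303] [317.0629317  125.27858787] z 123.12744093254395 circ (610.9083862304688, 170.5968475341797) 29.93454360961914 ell ((610.8836669921875, 170.58543395996094), (58.65059280395508, 58.792869567871094), 104.91022491455078)
```

View pics/w4.png

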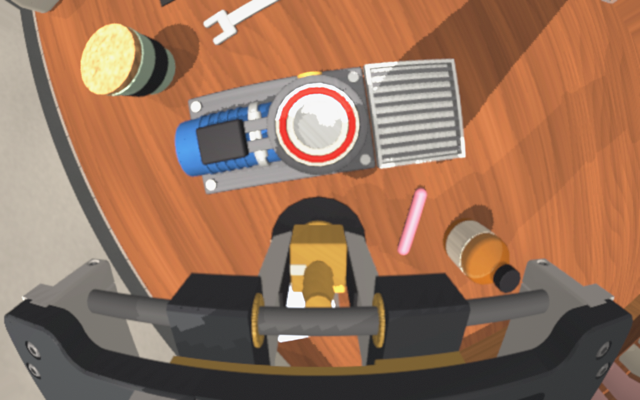

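The picture shows the port ring clearly at (317,125) in front of the held barb. The tray is at right, the motor at left, and the mark is toward the pump's back. Ring centre is (610.9,170.6), so I'm moving over it and partway down.

Request:
{"op": "move_arm", "data": {"force": 45, "rows": [{"tx": 0.03,"ty": -0.0006,"tz": 0,"rx": 0,"ry": 0,"rz": 0,"jaw": 1},{"tx": 0.06,"ty": -0.0006,"tz": 0,"rx": 0,"ry": 0,"rz": 0,"jaw": 1},{"tx": 0.0743,"ty": -0.0006,"tz": 0,"rx": 0,"ry": 0,"rz": 0,"jaw": 1},{"tx": 0.0743,"ty": -0.0006,"tz": 0.0,"rx": 0,"ry": 0,"rz": 0,"jaw": 1},{"tx": 0.0743,"ty": -0.0006,"tz": 0.015,"rx": 0,"ry": 0,"rz": 0,"jaw": 1},{"tx": 0.0743,"ty": -0.0006,"tz": 0.028,"rx": 0,"ry": 0,"rz": 0,"jaw": 1},{"tx": 0.0743,"ty": -0.0006,"tz": 0.035,"rx": 0,"ry": 0,"rz": 0,"jaw": 1},{"tx": 0.0743,"ty": -0.0006,"tz": 0.04,"rx": 0,"ry": 0,"rz": 0,"jaw": 1},{"tx": 0.0743,"ty": -0.0006,"tz": 0.043,"rx": 0,"ry": 0,"rz": 0,"jaw": 1},{"tx": 0.0743,"ty": -0.0006,"tz": 0.043,"rx": 0,"ry": 0,"rz": 0,"jaw": 1},{"tx": 0.0743,"ty": -0.0006,"tz": 0.043,"rx": 0,"ry": 0,"rz": 0,"jaw": 1}]}}

```text
t: 7.85
ee_pos: [610.8, 171.7, 345.0]
tool_rot: [-3.141, 0.0, -2.003]
ft_force: [-0.0, -0.0, -3.0]
finger_gap: 29.6
gripper_force: 46.5
```

Request:
{"op": "move_arm", "data": {"rows": [{"tx": 0,"ty": 0,"tz": 0.001,"rx": 0,"ry": 0,"rz": 0,"jaw": 1},{"tx": 0,"ty": 0,"tz": 0.002,"rx": 0,"ry": 0,"rz": 0,"jaw": 1},{"tx": 0,"ty": 0,"tz": 0.003,"rx": 0,"ry": 0,"rz": 0,"jaw": 1},{"tx": 0,"ty": 0,"tz": 0.004,"rx": 0,"ry": 0,"rz": 0,"jaw": 1},{"tx": 0,"ty": 0,"tz": 0.005,"rx": 0,"ry": 0,"rz": 0,"jaw": 1},{"tx": 0,"ty": 0,"tz": 0.005,"rx": 0,"ry": 0,"rz": 0,"jaw": 1}]}}

```text
t: 8.6
ee_pos: [610.7, 171.7, 339.6]
tool_rot: [3.141, -0.0, -2.003]
ft_force: [1.1, -0.5, -2.7]
finger_gap: 29.5
gripper_force: 46.5
```

Request:
{"op": "move_arm", "data": {"rows": [{"tx": 0,"ty": 0,"tz": 0.001,"rx": 0,"ry": 0,"rz": 0,"jaw": 1},{"tx": 0,"ty": 0,"tz": 0.0015,"rx": 0,"ry": 0,"rz": 0,"jaw": 1},{"tx": 0,"ty": 0,"tz": 0.002,"rx": 0,"ry": 0,"rz": 0,"jaw": 1},{"tx": 0,"ty": 0,"tz": 0.0025,"rx": 0,"ry": 0,"rz": 0,"jaw": 1},{"tx": 0,"ty": 0,"tz": 0.003,"rx": 0,"ry": 0,"rz": 0,"jaw": 1},{"tx": 0,"ty": 0,"tz": 0.003,"rx": 0,"ry": 0,"rz": 0,"jaw": 1}]}}

```text
t: 9.35
ee_pos: [610.7, 171.7, 336.6]
tool_rot: [3.142, -0.0, -2.004]
ft_force: [0.6, -0.4, -3.2]
finger_gap: 29.8
gripper_force: 46.5
```

Request:
{"op": "move_arm", "data": {"rows": [{"tx": 0,"ty": 0,"tz": 0.0004,"rx": 0,"ry": 0,"rz": 0,"jaw": 1},{"tx": 0,"ty": 0,"tz": 0.0008,"rx": 0,"ry": 0,"rz": 0,"jaw": 1},{"tx": 0,"ty": 0,"tz": 0.0008,"rx": 0,"ry": 0,"rz": 0,"jaw": 1}]}}

```text
t: 9.72
ee_pos: [610.7, 171.7, 336.0]
tool_rot: [-3.142, -0.0, -2.003]
ft_force: [-0.1, -0.5, -1.2]
finger_gap: 29.8
gripper_force: 46.5
```

```bash
python3 -c "
from h import *
s=ctrl.get_state(); print({k:np.round(v,3).tolist() for k,v in s.items()})"
```

```text
{'t': 9.725, 'joint_pos': [-0.453, 0.427, 0.101, 1.769, -0.051, 0.948, 2.378], 'dq': [0.001, 0.001, -0.001, -0.0, -0.001, -0.002, -0.0], 'tau': [-0.589, -89.755, 3.706, -41.968, -0.22, -0.192, 0.003], 'ee_pos': [610.732, 171.712, 335.961], 'tool_rot': [-3.142, -0.0, -2.003], 'ft_force': [-0.07, -0.492, -1.234], 'torque': [-0.164, 0.118, -0.059], 'gripper_force': 46.507, 'finger_gap': 29.78}
```

Contact at TCP z≈336, which matches the expected thread rest. Now I'll start turning clockwise (+rz), following the 12 mm/turn pitch.

Request:
{"op": "move_arm", "data": {"rows": [{"tx": 0,"ty": 0,"tz": 0.0002,"rx": 0,"ry": 0,"rz": 0.12,"jaw": 1},{"tx": 0,"ty": 0,"tz": 0.00043,"rx": 0,"ry": 0,"rz": 0.24,"jaw": 1},{"tx": 0,"ty": 0,"tz": 0.00066,"rx": 0,"ry": 0,"rz": 0.36,"jaw": 1},{"tx": 0,"ty": 0,"tz": 0.0009,"rx": 0,"ry": 0,"rz": 0.48,"jaw": 1},{"tx": 0,"ty": 0,"tz": 0.00112,"rx": 0,"ry": 0,"rz": 0.6,"jaw": 1},{"tx": 0,"ty": 0,"tz": 0.00112,"rx": 0,"ry": 0,"rz": 0.6,"jaw": 1}]}}

```text
t: 10.48
ee_pos: [610.7, 171.9, 334.8]
tool_rot: [-3.141, -0.0, -2.603]
ft_force: [-0.8, -0.7, -0.8]
finger_gap: 29.9
gripper_force: 46.5
```

```bash
cat > st.py <<'E'
from h import *
s=ctrl.get_state(); print(round(s['t'],2),np.round(s['ee_pos'],2),'yaw',round(np.degrees(s['tool_rot'][2]),2),'F',np.round(s['ft_force'],2),'M',np.round(s['torque'],3),'q7',round(s['joint_pos'][6],3),'tau7',round(s['tau'][6],3),s['finger_gap'])
E
python3 st.py
```

```text
10.47 [610.72 171.92 334.78] yaw -149.12 F [-0.81 -0.75 -0.82] M [-0.179  0.02   0.025] q7 1.839 tau7 -2.052 29.914716470474886
```

Request:
{"op": "move_arm", "data": {"rows": [{"tx": 0,"ty": 0,"tz": 0.0,"rx": 0,"ry": 0,"rz": 0.12,"jaw": 1},{"tx": 0,"ty": 0,"tz": 0.0001,"rx": 0,"ry": 0,"rz": 0.24,"jaw": 1},{"tx": 0,"ty": 0,"tz": 0.0003,"rx": 0,"ry": 0,"rz": 0.36,"jaw": 1},{"tx": 0,"ty": 0,"tz": 0.0005,"rx": 0,"ry": 0,"rz": 0.45,"jaw": 1},{"tx": 0,"ty": 0,"tz": 0.0005,"rx": 0,"ry": 0,"rz": 0.45,"jaw": 1}]}}

```text
t: 11.1
ee_pos: [610.7, 172.0, 334.1]
tool_rot: [-3.142, -0.0, -3.05]
ft_force: [-0.2, 0.7, -3.2]
finger_gap: 30.0
gripper_force: 46.5
```

```bash
python3 st.py
```

```text
11.1 [610.65 171.97 334.13] yaw -174.76 F [-0.2   0.68 -3.25] M [0.08  0.009 0.026] q7 1.44 tau7 -1.526 29.978772070302103
```

Request:
{"op": "move_arm", "data": {"rows": [{"tx": 0,"ty": 0,"tz": 0.00017,"rx": 0,"ry": 0,"rz": 0.09,"jaw": 1},{"tx": 0,"ty": 0,"tz": 0.00035,"rx": 0,"ry": 0,"rz": 0.18,"jaw": 1},{"tx": 0,"ty": 0,"tz": 0.0005,"rx": 0,"ry": 0,"rz": 0.26,"jaw": 1}]}}

```text
t: 11.48
ee_pos: [610.7, 171.8, 333.7]
tool_rot: [3.142, -0.0, 2.972]
ft_force: [0.0, -0.7, -2.0]
finger_gap: 30.0
gripper_force: 46.5
```

```bash
python3 st.py
```

```text
11.47 [610.71 171.8  333.71] yaw 170.26 F [ 0.01 -0.68 -1.96] M [ 0.019  0.    -0.005] q7 1.209 tau7 1.733 29.9608034119713
```

Request:
{"op": "move_arm", "data": {"rows": [{"tx": 0,"ty": 0,"tz": 0.00017,"rx": 0,"ry": 0,"rz": 0.09,"jaw": 1},{"tx": 0,"ty": 0,"tz": 0.00035,"rx": 0,"ry": 0,"rz": 0.18,"jaw": 1},{"tx": 0,"ty": 0,"tz": 0.0005,"rx": 0,"ry": 0,"rz": 0.26,"jaw": 1}]}}

```text
t: 11.85
ee_pos: [610.7, 171.8, 333.2]
tool_rot: [3.142, -0.0, 2.712]
ft_force: [-0.4, -1.0, -2.4]
finger_gap: 29.4
gripper_force: 46.5
```

```bash
python3 st.py
```

```text
11.85 [610.7  171.8  333.19] yaw 155.36 F [-0.43 -1.02 -2.38] M [ 0.019 -0.052 -0.024] q7 0.98 tau7 1.72 29.38670083928412
```

Request:
{"op": "move_arm", "data": {"rows": [{"tx": 0,"ty": 0,"tz": 0.00017,"rx": 0,"ry": 0,"rz": 0.09,"jaw": 1},{"tx": 0,"ty": 0,"tz": 0.00035,"rx": 0,"ry": 0,"rz": 0.18,"jaw": 1},{"tx": 0,"ty": 0,"tz": 0.0005,"rx": 0,"ry": 0,"rz": 0.26,"jaw": 1}]}}

```text
t: 12.22
ee_pos: [610.7, 171.8, 332.7]
tool_rot: [-3.142, -0.0, 2.452]
ft_force: [0.2, 0.2, -2.4]
finger_gap: 29.6
gripper_force: 46.5
```

```bash
python3 st.py
```

```text
12.22 [610.7  171.79 332.69] yaw 140.47 F [ 0.19  0.17 -2.42] M [0.036 0.02  0.   ] q7 0.754 tau7 1.707 29.632286625082486
```

Request:
{"op": "move_arm", "data": {"rows": [{"tx": 0,"ty": 0,"tz": 0.00017,"rx": 0,"ry": 0,"rz": 0.09,"jaw": 1},{"tx": 0,"ty": 0,"tz": 0.00035,"rx": 0,"ry": 0,"rz": 0.18,"jaw": 1},{"tx": 0,"ty": 0,"tz": 0.0005,"rx": 0,"ry": 0,"rz": 0.26,"jaw": 1}]}}

```text
t: 12.6
ee_pos: [610.7, 171.8, 332.2]
tool_rot: [-3.141, -0.0, 2.192]
ft_force: [0.2, 0.1, -2.4]
finger_gap: 29.5
gripper_force: 46.5
```

```bash
python3 st.py
```

```text
12.6 [610.69 171.83 332.16] yaw 125.57 F [ 0.23  0.08 -2.36] M [-0.02   0.038 -0.042] q7 0.529 tau7 1.691 29.451442208743348
```

Request:
{"op": "move_arm", "data": {"rows": [{"tx": 0,"ty": 0,"tz": 0.00017,"rx": 0,"ry": 0,"rz": 0.09,"jaw": 1},{"tx": 0,"ty": 0,"tz": 0.00035,"rx": 0,"ry": 0,"rz": 0.18,"jaw": 1},{"tx": 0,"ty": 0,"tz": 0.0005,"rx": 0,"ry": 0,"rz": 0.26,"jaw": 1}]}}

```text
t: 12.98
ee_pos: [610.7, 171.8, 331.7]
tool_rot: [-3.141, -0.0, 1.932]
ft_force: [0.5, 0.1, -3.5]
finger_gap: 29.9
gripper_force: 46.5
```

```bash
python3 st.py
```

```text
12.97 [610.7  171.85 331.66] yaw 110.68 F [ 0.5   0.07 -3.46] M [-0.088 -0.007 -0.029] q7 0.306 tau7 1.674 29.923085627998624
```

Request:
{"op": "move_arm", "data": {"rows": [{"tx": 0,"ty": 0,"tz": 0.00017,"rx": 0,"ry": 0,"rz": 0.09,"jaw": 1},{"tx": 0,"ty": 0,"tz": 0.00035,"rx": 0,"ry": 0,"rz": 0.18,"jaw": 1},{"tx": 0,"ty": 0,"tz": 0.0005,"rx": 0,"ry": 0,"rz": 0.26,"jaw": 1}]}}

```text
t: 13.35
ee_pos: [610.7, 171.9, 331.1]
tool_rot: [-3.141, -0.0, 1.672]
ft_force: [0.6, 1.3, -1.9]
finger_gap: 29.6
gripper_force: 46.5
```

```bash
python3 st.py
```

```text
13.35 [610.71 171.87 331.12] yaw 95.78 F [ 0.63  1.34 -1.91] M [-0.111  0.032 -0.013] q7 0.085 tau7 1.658 29.630366320628774
```

Request:
{"op": "move_arm", "data": {"rows": [{"tx": 0,"ty": 0,"tz": 0.00017,"rx": 0,"ry": 0,"rz": 0.09,"jaw": 1},{"tx": 0,"ty": 0,"tz": 0.00033,"rx": 0,"ry": 0,"rz": 0.18,"jaw": 1},{"tx": 0,"ty": 0,"tz": 0.00047,"rx": 0,"ry": 0,"rz": 0.26,"jaw": 1}]}}

```text
t: 13.72
ee_pos: [610.7, 171.9, 330.6]
tool_rot: [-3.141, -0.0, 1.412]
ft_force: [-1.4, -0.2, -2.6]
finger_gap: 29.6
gripper_force: 46.5
```

```bash
python3 st.py
```

```text
13.72 [610.71 171.88 330.65] yaw 80.89 F [-1.44 -0.15 -2.6 ] M [-0.058  0.132  0.003] q7 -0.133 tau7 1.642 29.60738379127985
```

Request:
{"op": "move_arm", "data": {"rows": [{"tx": 0,"ty": 0,"tz": 0.00017,"rx": 0,"ry": 0,"rz": 0.09,"jaw": 1},{"tx": 0,"ty": 0,"tz": 0.00033,"rx": 0,"ry": 0,"rz": 0.18,"jaw": 1},{"tx": 0,"ty": 0,"tz": 0.00047,"rx": 0,"ry": 0,"rz": 0.26,"jaw": 1}]}}

```text
t: 14.1
ee_pos: [610.8, 171.9, 330.2]
tool_rot: [-3.141, -0.0, 1.152]
ft_force: [0.8, 0.4, -1.6]
finger_gap: 30.0
gripper_force: 46.5
```

```bash
python3 st.py
```

```text
14.1 [610.75 171.89 330.19] yaw 65.99 F [ 0.78  0.41 -1.63] M [-0.005  0.057  0.006] q7 -0.349 tau7 1.618 29.999727779277116
```

Request:
{"op": "move_arm", "data": {"rows": [{"tx": 0,"ty": 0,"tz": 0.00017,"rx": 0,"ry": 0,"rz": 0.09,"jaw": 1},{"tx": 0,"ty": 0,"tz": 0.00032,"rx": 0,"ry": 0,"rz": 0.175,"jaw": 1},{"tx": 0,"ty": 0,"tz": 0.00032,"rx": 0,"ry": 0,"rz": 0.175,"jaw": 1}]}}

```text
t: 14.48
ee_pos: [610.9, 171.9, 330.2]
tool_rot: [3.141, -0.0, 0.979]
ft_force: [-0.3, 1.1, 3.9]
finger_gap: 29.5
gripper_force: 46.5
```

```bash
python3 st.py
```

```text
14.47 [610.94 171.93 330.19] yaw 56.07 F [-0.29  1.14  3.9 ] M [ 0.056  0.12  -0.027] q7 -0.493 tau7 -1.248 29.501119996385516
```

Request:
{"op": "move_arm", "data": {"rows": [{"tx": 0,"ty": 0,"tz": 0.00017,"rx": 0,"ry": 0,"rz": 0.09,"jaw": 1},{"tx": 0,"ty": 0,"tz": 0.00032,"rx": 0,"ry": 0,"rz": 0.175,"jaw": 1},{"tx": 0,"ty": 0,"tz": 0.00032,"rx": 0,"ry": 0,"rz": 0.175,"jaw": 1}]}}

```text
t: 14.85
ee_pos: [611.0, 171.8, 329.9]
tool_rot: [3.141, -0.0, 0.804]
ft_force: [-0.9, -0.3, 4.7]
finger_gap: 30.0
gripper_force: 46.6
```

```bash
python3 st.py
```

```text
14.85 [610.97 171.78 329.95] yaw 46.04 F [-0.93 -0.27  4.68] M [-0.042  0.107 -0.092] q7 -0.637 tau7 -0.986 29.99660700028849
```

Request:
{"op": "move_arm", "data": {"rows": [{"tx": 0,"ty": 0,"tz": 0.00017,"rx": 0,"ry": 0,"rz": 0.09,"jaw": 1},{"tx": 0,"ty": 0,"tz": 0.00032,"rx": 0,"ry": 0,"rz": 0.175,"jaw": 1},{"tx": 0,"ty": 0,"tz": 0.00032,"rx": 0,"ry": 0,"rz": 0.175,"jaw": 1}]}}

```text
t: 15.22
ee_pos: [611.0, 171.8, 329.6]
tool_rot: [3.141, -0.0, 0.629]
ft_force: [0.9, -0.2, 5.4]
finger_gap: 29.6
gripper_force: 46.6
```

```bash
python3 st.py
```

```text
15.22 [610.99 171.76 329.6 ] yaw 36.02 F [ 0.88 -0.16  5.39] M [-0.065  0.104 -0.083] q7 -0.78 tau7 -0.956 29.626225845437418
```

Request:
{"op": "move_arm", "data": {"rows": [{"tx": 0,"ty": 0,"tz": -0.0003,"rx": 0,"ry": 0,"rz": 0,"jaw": 1},{"tx": 0,"ty": 0,"tz": -0.0006,"rx": 0,"ry": 0,"rz": 0,"jaw": 1},{"tx": 0,"ty": 0,"tz": -0.0006,"rx": 0,"ry": 0,"rz": 0,"jaw": 1}]}}

```text
t: 15.6
ee_pos: [610.9, 171.8, 329.7]
tool_rot: [3.141, -0.0, 0.627]
ft_force: [4.9, -0.5, -6.0]
finger_gap: 29.5
gripper_force: 46.4
```

```bash
python3 st.py
```

```text
15.6 [610.9  171.77 329.71] yaw 35.91 F [ 4.86 -0.51 -5.98] M [-0.049 -1.304  0.041] q7 -0.782 tau7 -0.018 29.504489050548692
```

Request:
{"op": "move_arm", "data": {"rows": [{"tx": 0,"ty": 0,"tz": -0.0003,"rx": 0,"ry": 0,"rz": 0,"jaw": 1},{"tx": 0,"ty": 0,"tz": -0.0003,"rx": 0,"ry": 0,"rz": 0,"jaw": 1}]}}

```text
t: 15.85
ee_pos: [610.9, 171.8, 329.8]
tool_rot: [3.141, -0.0, 0.627]
ft_force: [6.8, 0.3, -10.9]
finger_gap: 29.6
gripper_force: 46.3
```

```bash
python3 st.py
```

```text
15.85 [610.87 171.82 329.76] yaw 35.91 F [  6.82   0.32 -10.94] M [-0.028 -1.753  0.068] q7 -0.783 tau7 -0.036 29.5643624562802
```

The seal stopped the flange at z≈330.19. Between yaw 56° and 46° the thread began pulling it down, with a torque step of about 0.09. Both later heights put the onset at yaw ≈53.5°, so the target is -36.5°, another 72.4°. I'll also relax the vertical load.

Request:
{"op": "move_arm", "data": {"rows": [{"tx": 0,"ty": 0,"tz": 0.00045,"rx": 0,"ry": 0,"rz": 0,"jaw": 1},{"tx": 0,"ty": 0,"tz": 0.00075,"rx": 0,"ry": 0,"rz": 0.09,"jaw": 1},{"tx": 0,"ty": 0,"tz": 0.00105,"rx": 0,"ry": 0,"rz": 0.18,"jaw": 1},{"tx": 0,"ty": 0,"tz": 0.00132,"rx": 0,"ry": 0,"rz": 0.27,"jaw": 1},{"tx": 0,"ty": 0,"tz": 0.00132,"rx": 0,"ry": 0,"rz": 0.27,"jaw": 1}]}}

```text
t: 16.48
ee_pos: [610.8, 171.8, 329.1]
tool_rot: [3.141, 0.0, 0.355]
ft_force: [0.4, -0.4, 4.8]
finger_gap: 29.9
gripper_force: 46.5
```

```bash
python3 st.py
```

```text
16.48 [610.79 171.77 329.13] yaw 20.36 F [ 0.36 -0.44  4.8 ] M [-0.015  0.052 -0.136] q7 -1.004 tau7 -1.03 29.906774517300658
```

Request:
{"op": "move_arm", "data": {"rows": [{"tx": 0,"ty": 0,"tz": 0.00017,"rx": 0,"ry": 0,"rz": 0.09,"jaw": 1},{"tx": 0,"ty": 0,"tz": 0.00034,"rx": 0,"ry": 0,"rz": 0.18,"jaw": 1},{"tx": 0,"ty": 0,"tz": 0.00052,"rx": 0,"ry": 0,"rz": 0.27,"jaw": 1},{"tx": 0,"ty": 0,"tz": 0.00052,"rx": 0,"ry": 0,"rz": 0.27,"jaw": 1}]}}

```text
t: 16.98
ee_pos: [610.8, 171.8, 328.6]
tool_rot: [3.141, -0.0, 0.086]
ft_force: [-0.4, 0.3, 5.7]
finger_gap: 29.8
gripper_force: 46.5
```

```bash
python3 st.py
```

```text
16.98 [610.83 171.78 328.62] yaw 4.91 F [-0.37  0.33  5.7 ] M [-0.066 -0.036 -0.125] q7 -1.225 tau7 -1.041 29.76614214213971
```

Request:
{"op": "move_arm", "data": {"rows": [{"tx": 0,"ty": 0,"tz": -0.0002,"rx": 0,"ry": 0,"rz": 0.09,"jaw": 1},{"tx": 0,"ty": 0,"tz": -3e-05,"rx": 0,"ry": 0,"rz": 0.18,"jaw": 1},{"tx": 0,"ty": 0,"tz": 0.00015,"rx": 0,"ry": 0,"rz": 0.27,"jaw": 1},{"tx": 0,"ty": 0,"tz": 0.00035,"rx": 0,"ry": 0,"rz": 0.36,"jaw": 1},{"tx": 0,"ty": 0,"tz": 0.00035,"rx": 0,"ry": 0,"rz": 0.36,"jaw": 1}]}}

```text
t: 17.6
ee_pos: [610.8, 171.7, 328.0]
tool_rot: [3.141, -0.0, -0.273]
ft_force: [2.2, -0.2, -0.1]
finger_gap: 29.9
gripper_force: 46.5
```

```bash
python3 st.py
```

```text
17.6 [610.81 171.74 327.99] yaw -15.65 F [ 2.21 -0.24 -0.1 ] M [ 0.042 -0.574 -0.079] q7 -1.522 tau7 -1.273 29.926401089447207
```

Request:
{"op": "move_arm", "data": {"rows": [{"tx": 0,"ty": 0,"tz": 0.00017,"rx": 0,"ry": 0,"rz": 0.09,"jaw": 1},{"tx": 0,"ty": 0,"tz": 0.00034,"rx": 0,"ry": 0,"rz": 0.18,"jaw": 1},{"tx": 0,"ty": 0,"tz": 0.00052,"rx": 0,"ry": 0,"rz": 0.27,"jaw": 1},{"tx": 0,"ty": 0,"tz": 0.00069,"rx": 0,"ry": 0,"rz": 0.36,"jaw": 1},{"tx": 0,"ty": 0,"tz": 0.00069,"rx": 0,"ry": 0,"rz": 0.362,"jaw": 1},{"tx": 0,"ty": 0,"tz": 0.00069,"rx": 0,"ry": 0,"rz": 0.362,"jaw": 1}]}}

```text
t: 18.35
ee_pos: [610.8, 171.5, 327.3]
tool_rot: [3.142, -0.0, -0.634]
ft_force: [4.7, -1.8, -2.9]
finger_gap: 29.4
gripper_force: 46.4
```

```bash
python3 st.py
```

```text
18.35 [610.8  171.55 327.32] yaw -36.33 F [ 4.7  -1.81 -2.92] M [-0.343 -1.107 -0.057] q7 -1.825 tau7 0.007 29.44243185237385
```

Height gives about 86° past onset and yaw about 90°. I'll add 2.5° for lag, then let go and rise straight up.

Request:
{"op": "move_arm", "data": {"rows": [{"tx": 0,"ty": 0,"tz": 8e-05,"rx": 0,"ry": 0,"rz": 0.044,"jaw": 1},{"tx": 0,"ty": 0,"tz": 8e-05,"rx": 0,"ry": 0,"rz": 0.044,"jaw": 1}]}}

```text
t: 18.6
ee_pos: [610.8, 171.6, 327.2]
tool_rot: [3.142, -0.0, -0.679]
ft_force: [3.9, -1.5, -2.1]
finger_gap: 29.7
gripper_force: 46.4
```

```bash
python3 st.py
```

```text
18.6 [610.78 171.61 327.24] yaw -38.92 F [ 3.94 -1.53 -2.1 ] M [-0.399 -1.162  0.062] q7 -1.864 tau7 -0.65 29.686261119078313
```

Request:
{"op": "move_arm", "data": {"rows": [{"tx": 0,"ty": 0,"tz": 0,"rx": 0,"ry": 0,"rz": 0,"jaw": -0.3},{"tx": 0,"ty": 0,"tz": 0,"rx": 0,"ry": 0,"rz": 0,"jaw": -0.3},{"tx": 0,"ty": 0,"tz": 0,"rx": 0,"ry": 0,"rz": 0,"jaw": -0.3},{"tx": 0,"ty": 0,"tz": 0,"rx": 0,"ry": 0,"rz": 0,"jaw": -0.3},{"tx": 0,"ty": 0,"tz": 0,"rx": 0,"ry": 0,"rz": 0,"jaw": -0.3},{"tx": 0,"ty": 0,"tz": 0,"rx": 0,"ry": 0,"rz": 0,"jaw": -0.3}]}}

```text
t: 19.35
ee_pos: [610.7, 171.8, 327.3]
tool_rot: [3.142, 0.0, -0.681]
ft_force: [0.6, -0.3, 0.5]
finger_gap: 60.7
gripper_force: 0.0
```

```bash
python3 st.py
```

```text
19.35 [610.71 171.77 327.28] yaw -39.03 F [ 0.61 -0.28  0.49] M [ 0.09   0.126 -0.   ] q7 -1.866 tau7 0.003 60.67210955064442
```

Released, so I'm rising clear and checking the barb's yaw and height from above.

Request:
{"op": "move_arm", "data": {"rows": [{"tx": 0,"ty": 0,"tz": -0.02,"rx": 0,"ry": 0,"rz": 0,"jaw": -0.3},{"tx": 0,"ty": 0,"tz": -0.05,"rx": 0,"ry": 0,"rz": 0,"jaw": -0.3},{"tx": 0,"ty": 0,"tz": -0.09,"rx": 0,"ry": 0,"rz": 0,"jaw": -0.3},{"tx": 0,"ty": 0,"tz": -0.13,"rx": 0,"ry": 0,"rz": 0,"jaw": -0.3},{"tx": -0.03,"ty": 0,"tz": -0.15,"rx": 0,"ry": 0,"rz": 0,"jaw": -0.3},{"tx": -0.06,"ty": 0,"tz": -0.15,"rx": 0,"ry": 0,"rz": 0,"jaw": -0.3},{"tx": -0.06,"ty": 0,"tz": -0.15,"rx": 0,"ry": 0,"rz": 0,"jaw": -0.3},{"tx": -0.06,"ty": 0,"tz": -0.15,"rx": 0,"ry": 0,"rz": 0,"jaw": -0.3}]}}

```text
t: 20.35
ee_pos: [564.3, 209.0, 478.1]
tool_rot: [-3.141, -0.0, -0.681]
ft_force: [-0.3, -0.2, 0.2]
finger_gap: 61.3
gripper_force: 0.0
```

```bash
python3 st.py
python3 - <<'E'
from h import *
s,im,d,p=grab('wrist','w5.png')
h=cv2.cvtColor(im,cv2.COLOR_RGB2HSV); m=cv2.inRange(h,(18,100,80),(35,255,255)); v,u=np.nonzero(m); P=pts(np.c_[u,v],d[v,u],p,s)
P=P[np.linalg.norm(P[:,:2]-[610.8,171.7],axis=1)<30]
zt=327.3-168; T=P[abs(P[:,2]-zt)<2.5]; q=T[:,:2].astype(np.float32); print('head top z',np.median(T[:,2]),'exp',zt,len(T),cv2.minAreaRect(q))
E
```

```text
20.35 [564.31 209.03 478.14] yaw -39.04 F [-0.29 -0.23  0.24] M [ 0.008  0.167 -0.043] q7 -2.148 tau7 -0.094 61.291079825647515
head top z 159.79470613355684 exp 159.3 676 ((609.8530883789062, 171.4532012939453), (29.12016487121582, 30.231794357299805), 50.981998443603516)
```

View pics/w5.png

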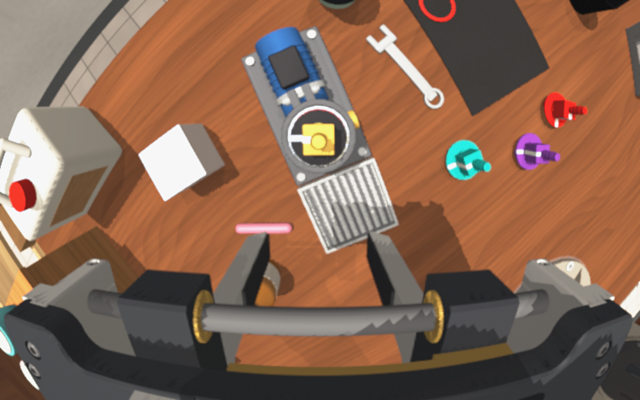

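The picture shows the barb seated upright in the port at (319,140). Its flats are at -39°, matching the tool at release, everything else is in place, and the gripper is clear.

```bash
python3 -c "
from rig import ctrl
print(ctrl.job_done())"
```

```text
the job is handed in; nothing more can be done
None
```

The brass barb is screwed into the port about a quarter turn (roughly 90°) past where the seal began to tighten. It is released and the job is handed in; the turn was set mainly by how far the barb sank, because the torque readings were noisy.

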